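# Make up a staining kit and a sampling kit in two bench trays

## Robot

A 6-joint arm with a two-finger parallel gripper is mounted at the origin on a cart in front of the work surface, level with it; the furniture and walls round the work are solid. World frame = base frame: x ahead of the robot, y to its left, z up, the work surface at z = 0. Lengths are in m, angles in rad, forces in N, time in s.
With the tool pointing down it reaches from about 0.4 to 0.925 m from the base axis. Payload 12.5 kg.
Tool frame: the origin (TCP) lies where the fingers leave the gripper's body, on its centre line; the fingertips stand 78 mm ahead of it and the grasp point (between the pads) lies 59 mm ahead of it; z points along the fingers, y is the line along which they close (so a half turn about z gives the same grasp; the last joint's range is limited). The gripper opens to 95 mm and grips with 3 to 60 N. Pads are 20 mm wide; open, the fingers measure 119 mm over their backs; the gripper's body (75 mm by 180 mm) begins 59 mm behind the grasp point.
Start: joints at [1.132, 0.491, 1.559, -0, 1.092, -0.106], TCP at [0.204, 0.591, 0.292] pointing down, gripper open.
Joint ranges: [-3.1, 3.1], [-0.84, 2.19], [0.05, 2.79], [-1.13, 4.28], [0.06, 2.93], [-2.69, 2.69]. Speed limits (rad/s): [2.22, 2.22, 2.79, 3.14, 3.14, 3.14].

## Interface

Orientations are given as a unit quaternion [w, x, y, z].
In Python, from station import ctrl gives the robot as it stands. Calls block until the motion is done:
- ctrl.reach(position, orientation): joint-space move of the TCP to a pose.
- ctrl.servo_line(position, v=0.15, rot=None, max_force=None): straight line of the TCP; rot=None keeps the orientation; v is the mean speed in m/s. With max_force (N) it stops when the force on the tool has changed by that much, and returns True; else False.
- ctrl.movej(angles): joint-space move.
- ctrl.grip(opening, strength=None): opening from 0.0 (shut) to 1.0 (fully open); strength is the grip in N (None keeps the last); returns when the fingers have stopped.
- ctrl.sleep(seconds).
- ctrl.inverse_kinematics(position, orientation): joint angles nearest the present ones, or None.
- ctrl.observe(): the state.
- ctrl.read_camera(name): name is "side" or "top" or "wrist"; returns a dict with "img" (400x640x3 uint8, blue, green, red), "z_map" (400x640 float32, m along the optical axis (not along the pixel's ray), 0 where there is no reading), "fx", "fy", "cx", "cy" (pixels), "T" (4x4, takes a point from camera to world coordinates). Camera axes: x right, y down, z forward; pixel columns grow to the right and rows downward; lengths in m; the calibration is good to about 2 mm. A picture is of the moment at which its call begins.
A pose or a line that the arm cannot do raises ctrl.PlanningError and nothing moves.
- ctrl.hand_in(): hands the job in; it is judged then, once.
Trained networks look in a picture, given as the dict that the camera call returned (one of the last four; its "shot" number tells which), for a name from the list of things; names that differ only in an ending like _2 or _b are one class to them, and where a whole thing is asked for, a point or a joint stands for the part that bears it (a point fixed in the world has none). Each returns a list of dicts, best first, with "confidence" (0 to 1); they miss things now and then, are a little off and sometimes report something else, mostly with a low value. They report only what shows in the picture. A call takes as long as a camera call. They do not tell look-alikes from the thing itself.
- ctrl.regions_of(picture, query): "pixels" (400x640 bool, what is visible of it) and "box" ([left, top, width, height] in pixels, round what is visible of it).
The state is a dict: "t": time; "q": joint angles; "qd": joint speeds; "effort": joint torques, N m; "tcp_pos": TCP position; "tool_rot": TCP orientation; "ft_force": force on the tool from outside, world axes, zero at the start; "moment": the same for the moment, N m; "opening": opening from 0.0 (shut) to 1.0 (fully open); "grasp_force": force on a finger pad.
Only numpy, scipy, OpenCV 4.12 (cv2) and the standard library are available. Lean on these libraries where they do the work, as an engineer would, in place of code of your own. Each camera call takes 0.05 s, during which the arm holds its last target. There are 200 camera calls.

## Task

Make up two kits in the grey bench trays from the five loose things that stand close to them (not from the equipment at the back and far left). The staining kit goes in the squarish three-bay tray: the forceps lying flat in the long bay, the timer standing in the larger of the other two bays and the dropper bottle standing upright in the smaller one. The sampling kit goes in the narrow two-bay tray: the marker pen lying flat in the long bay and the little amber jar standing upright in the short bay; do not knock over the bottle or the jar on the way, and leave the cooler box behind them where it is.

Things in the scene. Friction and masses are not known exactly. Their poses are not given: they have to be found in the camera images.
- tray_square: Fixed grey open tray with three bays, 148 (x) x 154 (y) mm, walls 4 thick and 9 high, floor 3 thick. Origin: centre of underside; z up. Own frame, mm: long bay 60 (x) x 146 (y) centred at x -40, y 0; larger of the other two bays 76 (x) x 82 (y) centred at x +33, y -32; smaller bay 76 (x) x 60 (y) centred at x +33, y +43. A thin tab juts 8 mm from each y end.
- tray_narrow: Fixed grey open tray with two bays, 68 mm (x) by 222 mm (y), walls 4 mm thick and 9 mm high, floor 3 mm thick. Origin: centre of its underside; z up. In its own frame (mm): the long bay is 60 (x) x 150 (y), centred at x 0, y -32, its length along y; the short bay is 60 x 60, centred at x 0, y +77.
- forceps: Slim steel forceps lying flat, 111 mm long (along its y), 15 mm wide (x) and 8 mm high, two legs side by side. Origin: centre of the underside; z up. Pinch across the 15 mm width at the middle.
- marker: White marker pen with a red cap, lying, 131 mm long (along its y; the cap end is at -y), 12 mm thick (x) and 14 mm high. Origin: under its middle; z up. Pinch across its thickness near the middle.
- dropper: White dropper bottle near the trays (others stand out of reach at the back and far left), 90 mm high: round body 38 mm in diameter up to 54 mm, above it a 22 mm wide cap tapering to a pointed nozzle. Origin: centre of the underside; z up. Grip round the body.
- timer: White digital timer in front, near the trays (another, out of reach at the far left, stays), on a foot: a slab 62 mm wide (y) and 62 mm high that leans, taking up x -17 to +1 mm in all, on a flat foot 54 mm (x) by 36 mm (y) and 4 mm thick. Its display faces -x. Origin: under the middle of the foot; z up. Grip the slab across its thickness (along x, about x -8 mm) in its upper half.
- jar: Small amber jar with a white screw cap and a paper label, standing, 55 mm high, 32 mm in diameter. Origin: centre of the underside; z up. Grip round it.
- cooler: Bystander: flat blue cooler box with a clear lid, 74 mm (x) by 107 mm (y) and 38 mm high, loose on the worktop. Origin: centre of the underside. It must stay where it is.
Not all that is in view belongs to the job. Leave any blue or pink look-alike of the timer alone.

How it is judged:
At the end, for the whole second after the job is handed in: Forceps, timer and dropper bottle in the long, larger and smaller bays of the three-bay tray, marker and jar in the long and short bays of the two-bay tray; each inside its bay (origin within 13 to 26 mm of the bay centre, as it leaves room), underside on the floor, tilted under 7 degrees, at rest (x of forceps in the frame of tray_square between -0.064 and -0.016 m and y of forceps in the frame of tray_square between -0.02 and 0.02 m and z of each of forceps, timer, dropper in the frame of tray_square below 0.007 m and angle between each of forceps, timer, dropper, marker, jar's own z axis and vertical below 0.12 rad and linear speed of each of forceps, timer, dropper, marker, jar below 0.02 m/s and x of timer in the frame of tray_square between 0.015 and 0.051 m and y of timer in the frame of tray_square between -0.056 and -0.008 m and x of dropper in the frame of tray_square between 0.012 and 0.054 m and y of dropper in the frame of tray_square between 0.03 and 0.056 m and x of marker in the frame of tray_narrow between -0.026 and 0.026 m and y of marker in the frame of tray_narrow between -0.045 and -0.019 m and z of each of marker, jar in the frame of tray_narrow below 0.007 m and x of jar in the frame of tray_narrow between -0.017 and 0.017 m and y of jar in the frame of tray_narrow between 0.06 and 0.094 m); the robot touches nothing.
It fails at once if the dropper bottle is knocked over (angle between dropper's own z axis and vertical above 0.9 rad).
It fails at once if the jar is knocked over (angle between jar's own z axis and vertical above 0.9 rad).
It fails at once if the cooler box is shifted more than 20 mm (distance of cooler from where it was at the start of the episode above 0.02 m).
It also fails if it takes over 131 s, if anything falls off the work surface, if the arm or the gripper's body presses on something with over 40 N, if the wrist force passes 120 N, or if a joint passes its speed limit or range.

## Working session

There is one attempt and no reset: what is moved stays moved. The work goes in short steps, each a Python script; the robot and the scene stay as the last script left them, time stands still between calls to the robot, and variables do not carry over. Pictures are saved under pics/ and viewed, at most 14 in all, crops included, and the job is handed in when it is done.

```bash
mkdir -p pics; ls
cat > h.py <<'E'
import numpy as np, cv2
from station import ctrl
def cloud(p):
    z=p["z_map"]; v,u=np.indices(z.shape)
    P=np.stack([(u-p["cx"])/p["fx"]*z,(v-p["cy"])/p["fy"]*z,z],-1)
    W=P@p["T"][:3,:3].T+p["T"][:3,3]; W[z==0]=np.nan; return W
def rep(p,names,n=3,mn=.2):
    W=cloud(p)
    for k in names:
        for r in ctrl.regions_of(p,k)[:n]:
            if r["confidence"]<mn: continue
            m=r["pixels"]; w=W[m]; w=w[~np.isnan(w[:,0])]
            if len(w)==0: continue
            q=np.percentile(w,[2,50,98],axis=0).round(3).tolist()
            print(k,round(r["confidence"],2),list(map(int,r["box"])),q)
E
python3 - <<'E'
from h import *
for n in ("side","top"):
    p=ctrl.read_camera(n); cv2.imwrite(f"pics/{n}0.png",p["img"])
    print(n,p["T"].round(3).tolist()); rep(p,["tray_square","tray_narrow","forceps","marker","dropper","timer","jar","cooler"])
print(ctrl.observe()["t"], ctrl.observe()["tool_rot"])
E
```

```text
pics
side [[0.988, 0.121, -0.1, 0.689], [0.157, -0.755, 0.636, -0.728], [0.001, -0.644, -0.765, 0.906], [0.0, 0.0, 0.0, 1.0]]
tray_square 0.73 [240, 93, 61, 44] [[0.356, 0.221, -0.0], [0.428, 0.299, 0.005], [0.501, 0.381, 0.012]]
tray_narrow 0.71 [213, 162, 67, 77] [[0.379, -0.118, 0.0], [0.426, -0.015, 0.004], [0.474, 0.103, 0.012]]
tray_narrow 0.67 [337, 266, 12, 22] [[0.664, -0.22, 0.007], [0.678, -0.213, 0.048], [0.692, -0.192, 0.058]]
marker 0.65 [321, 207, 24, 49] [[0.622, -0.134, 0.002], [0.641, -0.077, 0.011], [0.661, -0.016, 0.016]]
dropper 0.6 [330, 102, 14, 30] [[0.594, 0.256, 0.004], [0.612, 0.265, 0.043], [0.629, 0.284, 0.087]]
timer 0.9 [259, 251, 28, 37] [[0.499, -0.243, 0.001], [0.525, -0.218, 0.028], [0.549, -0.189, 0.065]]
timer 0.8 [292, 296, 30, 40] [[0.594, -0.323, 0.002], [0.624, -0.302, 0.035], [0.647, -0.279, 0.064]]
timer 0.61 [279, 206, 26, 37] [[0.524, -0.106, 0.002], [0.553, -0.087, 0.032], [0.576, -0.065, 0.064]]
jar 0.79 [336, 268, 14, 20] [[0.664, -0.22, 0.006], [0.678, -0.213, 0.048], [0.693, -0.191, 0.058]]
cooler 0.68 [364, 178, 33, 44] [[0.708, -0.0
[... 464 characters left out ...]
1], [0.657, -0.011, 0.016]]
dropper 0.82 [210, 160, 19, 16] [[0.59, 0.258, 0.006], [0.602, 0.269, 0.046], [0.621, 0.291, 0.088]]
timer 0.96 [351, 201, 29, 25] [[0.518, -0.106, 0.001], [0.546, -0.078, 0.047], [0.574, -0.057, 0.065]]
timer 0.68 [409, 221, 27, 26] [[0.497, -0.235, 0.001], [0.515, -0.207, 0.047], [0.546, -0.184, 0.064]]
timer 0.61 [446, 182, 24, 29] [[0.589, -0.323, 0.0], [0.615, -0.286, 0.045], [0.644, -0.27, 0.064]]
jar 0.59 [416, 160, 15, 13] [[0.66, -0.217, 0.007], [0.67, -0.201, 0.052], [0.687, -0.188, 0.058]]
cooler 0.67 [306, 113, 47, 36] [[0.703, -0.022, 0.002], [0.735, 0.028, 0.038], [0.776, 0.08, 0.042]]
0.9 [4.91839764e-06 1.65639953e-01 9.86186292e-01 5.18256435e-05]
```

Run:
```python
import cv2
a=cv2.imread("pics/top0.png")[90:320,160:500]; cv2.imwrite("pics/topc.png",cv2.resize(a,None,fx=2.3,fy=2.3,interpolation=3))
a=cv2.imread("pics/side0.png")[60:350,190:430]; cv2.imwrite("pics/sidec.png",cv2.resize(a,None,fx=2,fy=2,interpolation=3))
```

```text
(no output)
```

View pics/topc.png

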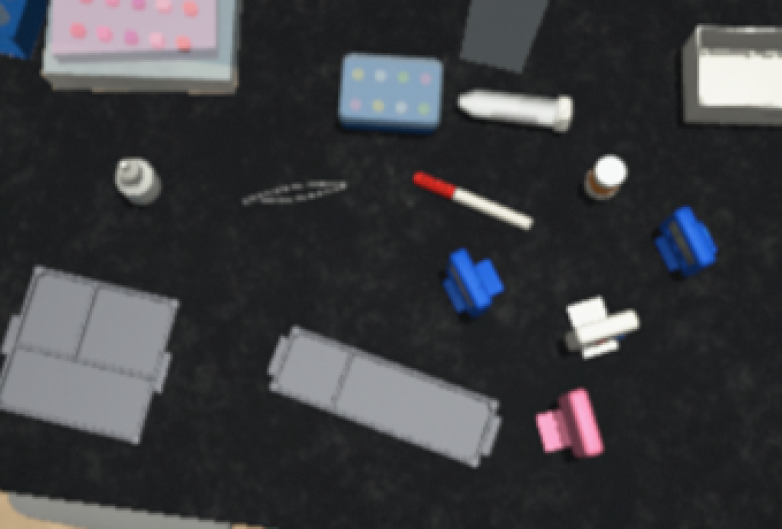

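View pics/sidec.png

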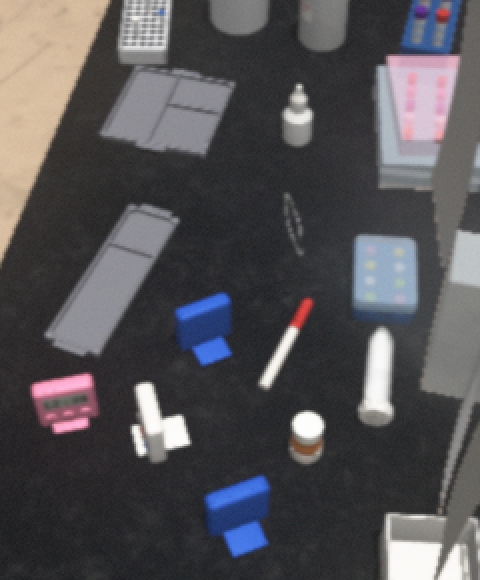

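The top crop shows four timers: blue (470,283) and (687,242), pink (570,425), and white (600,325), which is full-image pixel (421,231). The white one fits the description. The larger part of its foot lies on the far side, so its display faces the robot. The white tube at (515,110) is a distractor. Both trays have yaws of about -15 to -25°. Next I'll take closer looks with the wrist camera.

```bash
cat >> h.py <<'E'
from scipy.spatial.transform import Rotation as Ro
def quat(psi,half=False):
    c,s=np.cos(psi),np.sin(psi)
    x,y,z,w=Ro.from_matrix(np.array([[-s,c,0],[c,s,0],[0,0,-1.]])).as_quat(); return [w,x,y,z]
def best(pos,psi):
    o=[]
    for a in (psi,psi+np.pi):
        q=ctrl.inverse_kinematics(pos,quat(a))
        if q is not None: o.append((abs(q[5]),a))
    return quat(min(o)[1]) if o else None
E
python3 - <<'E'
from h import *
for i,(x,y) in enumerate([(.44,.26),(.55,.2),(.46,-.03),(.56,-.1),(.57,-.2)]):
    try: ctrl.reach([x,y,.36],best([x,y,.36],np.pi/2))
    except Exception as e: print(i,repr(e)); continue
    p=ctrl.read_camera("wrist"); cv2.imwrite(f"pics/w{i}.png",p["img"]); np.save(f"w{i}.npy",p,allow_pickle=True)
    o=ctrl.observe(); print(i,o["t"],o["q"].round(2) if hasattr(o["q"],"round") else o["q"],p["T"][:3,3].round(3),p["T"][:3,2].round(2),p["fx"])
    rep(p,[["tray_square"],["forceps","dropper","tray_square"],["tray_narrow"],["marker","forceps","timer","tray_narrow"],["jar","timer","marker"]][i],2)
cv2.imwrite("pics/wall.png",np.vstack([np.hstack([cv2.resize(cv2.imread(f"pics/w{j}.png"),(400,250)) for j in r]) for r in((0,1),(2,3))]))
E
```

```text
0 2.475 [ 0.41  0.26  1.74  0.    1.14 -1.17] [0.361 0.261 0.453] [ 0.28  0.   -0.96] 315.6636448310022
tray_square 0.89 [289, 98, 121, 109] [[0.355, 0.224, 0.002], [0.423, 0.301, 0.004], [0.499, 0.379, 0.01]]
1 3.1417 [ 0.24  0.37  1.57  0.    1.2  -1.33] [0.471 0.2   0.453] [ 0.28 -0.   -0.96] 315.6636448310022
forceps 0.6 [231, 220, 22, 4] [[0.634, 0.065, -0.0], [0.639, 0.071, 0.004], [0.641, 0.102, 0.01]]
dropper 0.63 [360, 192, 34, 34] [[0.591, 0.258, 0.01], [0.601, 0.272, 0.047], [0.622, 0.293, 0.089]]
tray_square 0.84 [334, 5, 134, 129] [[0.355, 0.224, 0.002], [0.422, 0.301, 0.004], [0.498, 0.379, 0.01]]
2 5.6417 [-0.21  0.18  1.84  0.    1.12  1.36] [ 0.54  -0.029  0.453] [-0.28 -0.   -0.96] 315.6636448310022
tray_narrow 0.73 [225, 148, 162, 79] [[0.379, -0.116, 0.001], [0.427, -0.004, 0.004], [0.475, 0.103, 0.01]]
tray_narrow 0.42 [429, 92, 67, 50] [[0.5, -0.238, 0.003], [0.524, -0.206, 0.043], [0.551, -0.184, 0.064]]
3 6.3 [-0.29  0.35  1.61  0.    1.19  1.28] [ 0.64  -0.1    0.452] [-0.28  0.   -0.96] 315.6636448310022
marker 0.95 [253, 88, 93, 39] [[0.622, -0.132, 0.0], [
[... 272 characters left out ...]
4, 57, 51] [[0.505, -0.237, 0.003], [0.526, -0.208, 0.041], [0.55, -0.184, 0.064]]
tray_narrow 0.92 [185, 217, 153, 66] [[0.379, -0.118, 0.002], [0.428, -0.021, 0.004], [0.476, 0.103, 0.01]]
4 7.0333 [-0.45  0.4   1.52  0.    1.22  1.12] [ 0.65  -0.2    0.453] [-0.28  0.   -0.96] 315.6636448310022
jar 0.61 [312, 71, 26, 24] [[0.663, -0.218, 0.02], [0.676, -0.205, 0.055], [0.69, -0.191, 0.057]]
timer 0.94 [207, 157, 56, 54] [[0.525, -0.108, 0.003], [0.554, -0.085, 0.041], [0.575, -0.06, 0.064]]
timer 0.89 [306, 172, 46, 50] [[0.504, -0.24, 0.003], [0.526, -0.21, 0.043], [0.55, -0.185, 0.064]]
marker 0.68 [176, 97, 97, 34] [[0.623, -0.131, 0.008], [0.642, -0.071, 0.012], [0.66, -0.014, 0.015]]
```

View pics/wall.png

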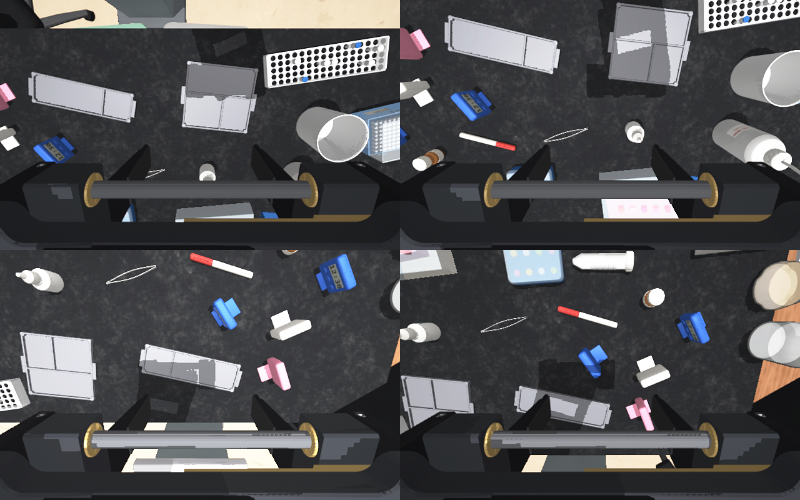

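The mosaic shows all targets clearly. In the bottom-right view (mosaic pixels) the forceps are at (503,325), marker (588,317), jar (653,297) and white timer (653,371). The blue (593,360) and pink (640,410) timers are next to it. Next I'll fit the poses.

Run:
```python
from h import *
def plane(p,m,h):
    v,u=np.nonzero(m); d=np.stack([(u-p["cx"])/p["fx"],(v-p["cy"])/p["fy"],np.ones(len(u))],-1)@p["T"][:3,:3].T
    o=p["T"][:3,3]; return (o+d*((h-o[2])/d[:,2])[:,None])[:,:2]
L=lambda i:np.load(f"w{i}.npy",allow_pickle=True).item()
def rect(n,i,P):
    (c,s,a)=cv2.minAreaRect((P*1000).astype(np.float32)); 
    if s[0]>s[1]: a+=90; s=s[::-1]
    a=(a+90)%180-90   # yaw with own y = long side
    print(n,i,np.round(c,1),np.round(s,1),"yaw",round(a,1))
# re-shoot with networks: 3 fresh views
from scipy.optimize import least_squares
C={"dropper":[], "jar":[], "timer":[]}
for i,(x,y,ob) in enumerate([(.50,.26,["tray_square","dropper"]),(.46,0,["tray_narrow"]),(.54,.06,["forceps","marker","dropper"]),(.56,-.13,["forceps","marker","jar","timer"]),(.46,-.2,["timer","jar"])]):
    psi=np.pi/2
    try: q=quat(-np.pi/2) if i!=0 else quat(-np.pi/2); ctrl.reach([x,y,.34],q)
    except Exception as e: print(i,repr(e)); continue
    p=ctrl.read_camera("wrist"); W=cloud(p); print(i,p["T"][:3,3].round(3))
    for k in ob:
        for r in ctrl.regions_of(p,k):
            if r["confidence"]<.4: continue
            m=r["pixels"]; w=W[m]; w=w[~np.isnan(w[:,0])]; 
            if len(w)<20: continue
            c=np.median(w,0)
            if k=="timer" and not(np.hypot(c[0]-.52,c[1]+.21)<.03): continue
            if k in C:
                C[k].append(w)
            else: rect(k,i,plane(p,m,{"tray_square":.006,"tray_narrow":.006,"forceps":.004,"marker":.009}[k]))
for n in("side","top"):
    p=ctrl.read_camera(n);W=cloud(p)
    for k in C:
        for r in ctrl.regions_of(p,k):
            w=W[r["pixels"]]; w=w[~np.isnan(w[:,0])]
            if len(w) and (k!="timer" or np.hypot(*(np.median(w,0)[:2]-[.52,-.21]))<.03) and r["confidence"]>.4: C[k].append(w)
for k,R,lo,hi in(("dropper",.019,.01,.05),("jar",.016,.008,.05)):
    for w in C[k]+[np.vstack(C[k])]:
        s=w[(w[:,2]>lo)&(w[:,2]<hi)]
        if len(s)<10: continue
        f=least_squares(lambda c:np.hypot(*(s[:,:2]-c).T)-R,s[:,:2].mean(0)+[0,0],loss="soft_l1",f_scale=.002)
        print(k,len(s),f.x.round(4),round(f.cost,6), "topz",w[:,2].max().round(3), "captop",w[w[:,2]>w[:,2].max()-.006][:,:2].mean(0).round(4))
for w in C["timer"]+[np.vstack(C["timer"])]:
    s=w[(w[:,2]>.058)]; 
    if len(s)>5: rect("timer top",len(s),s[:,:2])
    s=w[(w[:,2]>.03)]; rect("timer slab",len(s),s[:,:2])
    s=w[(w[:,2]<.008)]; 
    if len(s)>5: rect("foot",len(s),s[:,:2])
np.save("timer.npy",np.vstack(C["timer"]))
# height grid from top
W=cloud(ctrl.read_camera("top")); 
for n,xr,yr in(("rack",(.3,.55),(.38,.6)),("back",(.64,.8),(.1,.4)),("mid",(.5,.56),(.15,.4))):
    s=W[(W[...,0]>xr[0])&(W[...,0]<xr[1])&(W[...,1]>yr[0])&(W[...,1]<yr[1])&(W[...,2]>.02)]
    if len(s): print(n,s.min(0).round(3),s.max(0).round(3))
print(ctrl.observe()["t"])
```

```text
0 [0.581 0.26  0.433]
tray_square 0 [427.9 300. ] [150.3 169.6] yaw -7.4
1 [0.54  0.001 0.433]
tray_narrow 1 [426.3  -5.9] [ 71.6 239.9] yaw -13.0
2 [0.62  0.062 0.432]
marker 2 [641.4 -71.7] [ 15.2 132.1] yaw -15.2
3 [ 0.64  -0.129  0.433]
forceps 3 [626.2 111.6] [ 14.9 102.7] yaw 13.2
marker 3 [641.2 -71.5] [ 13.3 130.9] yaw -15.4
4 [ 0.54  -0.2    0.434]
dropper 486 [0.6103 0.2766] 0.001884 topz 0.091 captop [0.6087 0.2761]
dropper 786 [0.61   0.2771] 0.001472 topz 0.092 captop [0.6091 0.2749]
dropper 187 [0.6111 0.2776] 0.000378 topz 0.088 captop [0.6103 0.2732]
dropper 152 [0.6096 0.2778] 0.000339 topz 0.092 captop [0.6069 0.2756]
dropper 1611 [0.6101 0.2771] 0.004121 topz 0.092 captop [0.6089 0.2754]
jar 170 [ 0.6778 -0.2027] 0.000125 topz 0.059 captop [ 0.6782 -0.2049]
jar 92 [ 0.6765 -0.2044] 6.3e-05 topz 0.059 captop [ 0.6741 -0.2033]
jar 262 [ 0.6773 -0.2031] 0.000224 topz 0.059 captop [ 0.6767 -0.2044]
timer top 646 [ 517.2 -213.2] [18.  61.2] yaw 24.1
timer slab 999 [ 517.4 -213.1] [18.5 61.2] yaw 24.3
foot 472 [ 536.6 -203.6] [26.5 52.7] yaw 24.0
timer top 802 [ 517.1 -213.4] [17.9 61.6] yaw 24.7
timer slab 859 [ 517.1 -213.3] [18.  61.6] yaw 24.1
foot 667 [ 522.6 -209.2] [59.8 62.9] yaw 63.5
timer top 218 [ 518.3 -214.9] [17.2 59.3] yaw 24.6
timer slab 301 [ 518.3 -215.8] [18.3 60.8] yaw 25.2
foot 209 [ 523.1 -197.5] [52.5 87.9] yaw 13.4
timer top 1666 [ 517.3 -213.7] [18.1 62.4] yaw 24.4
timer slab 2159 [ 517.9 -214.3] [18.6 63.9] yaw 24.3
foot 1348 [ 512.9 -204.4] [59.9 84.6] yaw 63.5
rack [0.304 0.396 0.02 ] [0.537 0.6   0.105]
back [0.705 0.196 0.02 ] [0.8   0.4   0.084]
13.0333
```

Fitted poses (mm, deg), with sizes matching the spec:

| Thing | Position | Yaw |
|---|---|---|
| tray_square | (428,300) | -7.4 |
| tray_narrow | (426,-6) | -13 |
| marker | (641,-71.5) | -15.3 |
| forceps | (626,112) | 13.2 |
| timer slab | (517,-213.5) | 24.2 |
| dropper | (610,277) | – |
| jar | (677,-203) | – |

The low grasps go first, so the gripper body never has to pass over the tall things. I'll start with the forceps.

```bash
cat >> h.py <<'E'
D=np.pi/180
TS=(np.array([.428,.300]),-7.4*D); TN=(np.array([.4263,-.0059]),-13*D)
def R2(a): return np.array([[np.cos(a),-np.sin(a)],[np.sin(a),np.cos(a)]])
def bay(T,x,y): return T[0]+R2(T[1])@[x,y]
HOV=.24
def ikpsi(pos,psi):
    o=[(abs(q[5]),a) for a in (psi,psi+np.pi,psi-np.pi) if (q:=ctrl.inverse_kinematics(pos,quat(a))) is not None]
    return min(o)[1]
def pick(xy,psi,z,opening,force):
    """z = TCP height; returns branch psi"""
    h=[*xy,max(HOV,z+.1)]; psi=ikpsi(h,psi)
    ctrl.grip(opening/.095,force); ctrl.reach(h,quat(psi))
    ctrl.servo_line([*xy,z+.03],v=.25); 
    if ctrl.servo_line([*xy,z],v=.08,max_force=15): print("contact at",ctrl.observe()["tcp_pos"])
    ctrl.grip(0.0,force); o=ctrl.observe(); print("grip mm",round(o["opening"]*95,1),o["grasp_force"])
    ctrl.servo_line([*xy,HOV],v=.2); o=ctrl.observe(); print("lifted mm",round(o["opening"]*95,1),o["grasp_force"],"t",o["t"]); return psi
def place(xy,psi,z,opening):
    ctrl.reach([*xy,HOV],quat(psi)); ctrl.servo_line([*xy,z+.03],v=.2)
    if ctrl.servo_line([*xy,z],v=.05,max_force=8): print("contact at",ctrl.observe()["tcp_pos"])
    ctrl.sleep(.2); ctrl.grip(opening/.095); ctrl.sleep(.1); ctrl.servo_line([*xy,HOV],v=.2); print("placed t",ctrl.observe()["t"])
def near(a,ref):
    return a+np.pi*np.round((ref-a)/np.pi)
E
python3 - <<'E'
from h import *
b=bay(TS,-.04,0); print(b, ctrl.inverse_kinematics([*bay(TN,0,-.032),.084],quat(-13*D)) is not None)
psi=pick([.6262,.1116],13.2*D,.0805,.045,30)
o=ctrl.observe()
place(b,near(TS[1],psi),.0845,.028)
E
```

```text
[0.38833315 0.30515182] True
grip mm 13.0 30.000318015081575
lifted mm 13.3 29.999862427212065 t 18.1583
contact at [0.3880502  0.30499648 0.08353457]
placed t 22.5167
```

Run:
```python
from h import *
psi=pick([.6413,-.0715],-15.3*D,.081,.04,25)
place(bay(TN,0,-.032),near(TN[1],psi),.085,.028)
psi=pick([.6772,-.2033],0,.094,.062,20)
place(bay(TN,0,.077),near(TN[1],psi),.098,.055)
ctrl.reach([.5,.0,.34],quat(-np.pi/2))
p=ctrl.read_camera("wrist"); cv2.imwrite("pics/c1.png",p["img"]); rep(p,["marker","jar","tray_narrow","forceps"],1)
```

```text
grip mm 11.2 24.999052154598758
lifted mm 11.2 24.998887272085994 t 27.3917
contact at [ 0.41886409 -0.03704684  0.084069  ]
placed t 31.5167
grip mm 31.1 20.00019828323275
lifted mm 31.0 19.99982836190611 t 36.1167
contact at [0.4433468  0.06911481 0.09706113]
placed t 40.65
marker 0.96 [301, 211, 91, 28] [[0.403, -0.099, 0.003], [0.421, -0.035, 0.014], [0.437, 0.023, 0.018]]
jar 0.88 [257, 198, 27, 31] [[0.431, 0.052, 0.009], [0.449, 0.065, 0.058], [0.459, 0.081, 0.06]]
tray_narrow 0.85 [242, 180, 167, 72] [[0.385, -0.118, 0.001], [0.432, -0.002, 0.004], [0.477, 0.105, 0.011]]
forceps 0.88 [89, 240, 60, 11] [[0.377, 0.255, 0.003], [0.385, 0.281, 0.007], [0.395, 0.336, 0.012]]
```

View pics/c1.png

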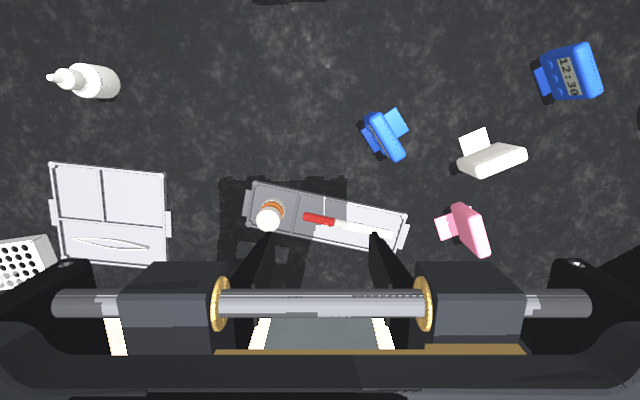

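The wrist view shows the forceps in the long bay at (110,243), and the jar at (268,214) and marker at (345,224) in the narrow tray, all as intended. The dropper (95,82) and the white timer (492,155) are left.

Run:
```python
from h import *
psi=pick([.6101,.2771],0,.096,.065,20)
place(bay(TS,.033,.043),near(TS[1],psi),.1,.058)
psi=pick([.5173,-.2135],24.2*D,.106,.05,20)
place(bay(TS,.025,-.032),psi+(-7.4-24.2)*D,.110,.045)
ctrl.reach([.5,.2,.36],quat(-np.pi/2))
p=ctrl.read_camera("wrist"); cv2.imwrite("pics/c2.png",p["img"]); rep(p,["dropper","timer","forceps","tray_square","cooler"],1)
p=ctrl.read_camera("top"); cv2.imwrite("pics/c3.png",cv2.resize(p["img"][90:320,160:500],None,fx=2,fy=2)); rep(p,["cooler"],1)
```

```text
grip mm 36.8 20.00015052733943
lifted mm 37.2 19.99989666393958 t 46.2417
contact at [0.46593785 0.338305   0.09909377]
placed t 50.025
grip mm 18.0 19.999128332419787
lifted mm 17.7 19.998727257479914 t 54.9833
contact at [0.44833009 0.26491284 0.10902436]
placed t 59.825
dropper 0.6 [204, 176, 36, 35] [[0.444, 0.318, 0.004], [0.472, 0.33, 0.05], [0.485, 0.357, 0.091]]
timer 0.85 [564, 202, 64, 49] [[0.396, -0.209, 0.003], [0.424, -0.191, 0.037], [0.453, -0.169, 0.063]]
forceps 0.51 [214, 233, 71, 13] [[0.381, 0.254, 0.003], [0.392, 0.292, 0.007], [0.397, 0.361, 0.011]]
tray_square 0.98 [197, 159, 112, 102] [[0.357, 0.22, 0.002], [0.422, 0.311, 0.004], [0.504, 0.379, 0.011]]
cooler 0.73 [197, 157, 115, 104] [[0.358, 0.221, 0.002], [0.422, 0.311, 0.004], [0.503, 0.379, 0.011]]
cooler 0.63 [307, 113, 43, 35] [[0.703, -0.022, 0.01], [0.734, 0.028, 0.038], [0.774, 0.079, 0.042]]
```

View pics/c2.png

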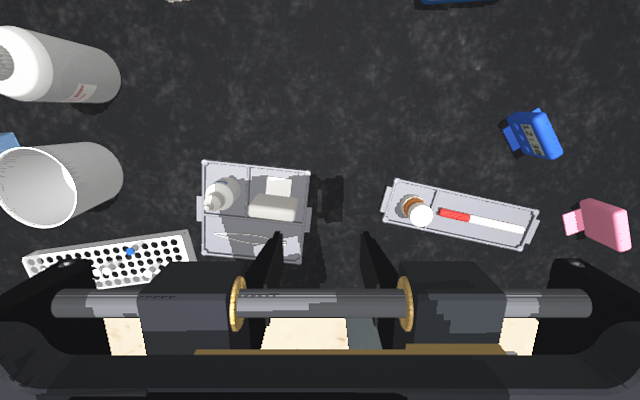

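View pics/c3.png

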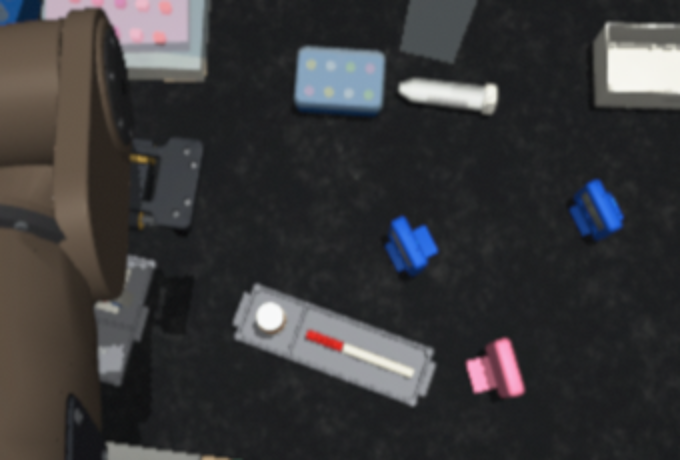

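In the wrist view the dropper (220,193) and timer (275,203) stand in their bays, and the forceps, jar and marker are in theirs. In the top view the cooler (340,80) hasn't moved. One last numeric check in the tray frames.

Run:
```python
from h import *
from scipy.optimize import least_squares
ctrl.reach([.5,.1,.36],quat(-np.pi/2))
p=ctrl.read_camera("wrist"); s=ctrl.read_camera("side"); W=np.vstack([cloud(p).reshape(-1,3),cloud(s).reshape(-1,3)]); W=W[~np.isnan(W[:,0])]
def loc(T): L=W.copy(); L[:,:2]=(W[:,:2]-T[0])@R2(T[1]); return L
def box(L,x0,x1,y0,y1,z0,z1): return L[(L[:,0]>x0)&(L[:,0]<x1)&(L[:,1]>y0)&(L[:,1]<y1)&(L[:,2]>z0)&(L[:,2]<z1)]
def circ(b,R): return least_squares(lambda c:np.hypot(*(b[:,:2]-c).T)-R,b[:,:2].mean(0),loss="soft_l1",f_scale=.002).x.round(4)
L=loc(TS); N=loc(TN)
for z0,z1 in((.015,.033),(.035,.053)): print("dropper",circ(box(L,.0,.07,.012,.075,z0,z1),.019))
b=box(L,-.01,.075,-.075,.012,.03,.08); print("timer slab",b.min(0).round(3),b.max(0).round(3))
b=box(L,-.068,-.012,-.071,.071,.0075,.02); print("forceps",np.percentile(b,[2,98],axis=0).round(3))
b=box(N,-.027,.027,-.105,.04,.01,.03); print("marker",np.percentile(b,[2,98],axis=0).round(3))
for z0,z1 in((.012,.03),(.032,.05)): print("jar",circ(box(N,-.028,.028,.05,.105,z0,z1),.016))
```

```text
dropper [0.0328 0.0417]
dropper [0.0315 0.0432]
timer slab [ 0.016 -0.065  0.03 ] [ 0.037 -0.002  0.07 ]
forceps [[-0.068 -0.055  0.008]
 [-0.03   0.069  0.013]]
marker [[-0.005 -0.094  0.01 ]
 [ 0.007  0.031  0.018]]
jar [0.0001 0.0759]
jar [-0.0023  0.0772]
```

```bash
python3 -c "
from h import *
print(ctrl.hand_in(), ctrl.observe()['t'])"
```

```text
the job is handed in; nothing more can be done
the job is handed in; nothing more can be done
```

Both kits are made up and the job is handed in: a last camera check showed all five things in their bays with the bottle and jar upright, the cooler had not moved, and the clock was at about 60 s of the 131 s allowed; the hand-in call did not report a verdict.

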